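# Give the kiln its air: set the blue ball-knob valve

## Task

The mug kiln is about to be fired and its burner needs air. Turn the blue ball knob anticlockwise (seen from above) until the white line on its black dial points at the green mark, then let go of it. Leave the red and the yellow valve set as they are.

Things in the scene. Friction and masses are not known exactly. Their poses are not given: they have to be found in the camera images.
- blue_knob (a joint): Angle of the blue knob about its vertical axis, rad. 0 = shut: the white line points at the black mark, 90 degrees clockwise of the green one. It grows anticlockwise seen from above; 1.571 = the middle of the green mark (18 mm wide, on the fixed white plate round the dial); end stop at 2.4. It starts at 0.1 to 0.7. Stiff (0.2 N m dry friction), no spring: it stays where it is left.
- blue_ball (a point): Centre of the blue ball: polished (friction about 0.35), 44 mm in diameter, 120 mm above the table, on an 18 mm stem over a black dial disc 84 mm across that turns with it and bears the white line (disc top 72 mm above the table, 26 mm below the ball's underside). Grip it from above, at any yaw, firmly and across its widest part: near its top the fingers slip. The valve is bolted down.
- red_pointer (a point): Outer end of the white line on the dial of the valve with the red ball knob, a bystander built like the blue one. The point turns with that knob, 40 mm from the knob's vertical axis and 72 mm above the table; the centre of that ball is on the axis, 48 mm higher. The valves stand in a row across the table in any order, axes at least 180 mm apart.
- yellow_pointer (a point): Outer end of the white line on the dial of the valve with the yellow ball knob, a bystander built like the blue one. The point turns with that knob, 40 mm from the knob's vertical axis and 72 mm above the table; the centre of that ball is on the axis, 48 mm higher. The valves stand in a row across the table in any order, axes at least 180 mm apart.

How it is judged:
At the end, for the whole second after the job is handed in: The blue knob is at rest with its white line on the green mark, within 12 degrees of the mark's middle (joint value 1.36 to 1.78); the white lines of the red and yellow valves are within 10 mm of where they started (value of joint blue_knob between 1.361 and 1.781 rad and velocity of joint blue_knob between -0.05 and 0.05 rad/s and distance of each of red_pointer, yellow_pointer from where it was at the start of the episode below 0.01 m); the robot touches nothing.
It fails at once if the red valve is turned (the tip of its white line moves more than 10 mm) (distance of red_pointer from where it was at the start of the episode above 0.01 m).
It fails at once if the yellow valve is turned (the tip of its white line moves more than 10 mm) (distance of yellow_pointer from where it was at the start of the episode above 0.01 m).
It also fails if it takes over 32 s, if anything falls off the work surface, if the arm or the gripper's body presses on something with over 40 N, if the wrist force passes 120 N, or if a joint passes its speed limit or range.

## Robot

A 6-joint arm with a two-finger parallel gripper is mounted at the origin on the work surface. World frame = base frame: x ahead of the robot, y to its left, z up, the work surface at z = 0. Lengths are in m, angles in rad, forces in N, time in s.
With the tool pointing down it reaches from about 0.3 to 0.875 m from the base axis. Payload 6.4 kg.
Tool frame: the origin (TCP) lies between the finger pads; the fingertips stand 8 mm ahead of it and the grasp point (between the pads) lies 11 mm behind it; z points along the fingers, y is the direction in which the jaws open and shut (so a half turn about z gives the same grasp; the last joint's range is limited). The gripper opens to 85 mm and grips with 20 to 120 N. Pads are 22 mm wide; open, the fingers measure 114 mm over their backs; the gripper's body (76 mm by 85 mm) begins 54 mm behind the grasp point. The pads swing forward as they close: fully open they stand 13 mm farther back than shut.
Start: joints at [1.063, 0.181, 1.607, -0, 1.354, -0.206], TCP at [0.171, 0.549, 0.239] pointing down, gripper open.
Joint ranges: [-2.99, 2.99], [-0.89, 2.07], [0.3, 2.58], [-1.14, 4.28], [0, 2.63], [-3.12, 3.12]. Speed limits (rad/s): [2.57, 2.57, 3.01, 3.14, 3.14, 3.14].

## Interface

Orientations are given as a unit quaternion [w, x, y, z].
In Python, from bench import monitor, viewer, workorder, spotter gives the robot as it stands. The module is installed in compiled form; this text tells all that it offers.
- The arm moves only by the tool move_arm, never from a script. Its argument "motion" is a list of rows, each a list of 3 entries, a list of its own where there are three numbers: the shift along the tool's x, y, z in units of 60 mm (1.0 is 60 mm), then the turn, a rotation vector about the tool's x, y, z in units of 8 degrees (1.0 is 8 degrees), then the opening in per cent of the stroke, from 0 (shut) to 100 (fully open). In form: [[[dx, dy, dz], [rx, ry, rz], grip], ...]. A call has 1 to 10 rows; each row is the pose to reach, as a shift and turn from the pose commanded when the call began, along the tool's axes at that moment; what a row does not reach only later rows make up. A row lasts 1/8 s, in which the tool goes at most 62.5 mm and 10.7 degrees, less where a joint would pass 70% of its speed; a pose out of reach is approached as far as the arm can. A call with a gripper value outside its range is refused whole. The fingers move at their own pace and stop on an object; the grip force is fixed at half the most. Time passes only in rows, so rows that repeat a pose let the fingers close. It gives the time, the measured TCP pose, the force and the opening at its end, in the units of the state.
- monitor.get_obs(): the state, without advancing time (a new reading comes with each control period).
- viewer.camera(name): name is "scene" or "top" or "wrist"; returns the picture (420x560x3 uint8, blue, green, red); there is no depth.
- viewer.calibration(name): a dict with "fovy" (degrees; the focal length in pixels is half the picture's height over the tangent of half this angle, whatever the lens; pixels are square), "cx", "cy" (the principal point, pixels), "extrinsics" (4x4, takes a point from camera to world coordinates). Camera axes: x right, y down, z forward; pixel columns grow to the right and rows downward; lengths in m; the calibration is good to about 2 mm. A picture is of the moment at which its call begins: read the wrist's pose just before it. calibration takes no time and is no camera call; for the wrist camera it gives the pose at the moment of the call.
- workorder.hand_in(): hands the job in, once; it reports no verdict.
Trained networks look in the newest picture that a camera, given by its name, has taken for a name from the list of things; names that differ only in an ending like _2 or _b are one class to them, and where a whole thing is asked for, a point or a joint stands for the part that bears it (a point fixed in the world has none). Each returns a list of dicts, best first, with "score" (0 to 1); they miss things now and then, are a little off and sometimes report something else, mostly with a low value. They report only what shows in the picture. A call takes as long as a camera call.
- spotter.search_frame(camera, name): "centre" ([column, row] as shares, 0 to 1, of the picture: columns of its width, rows of its height, amid what is visible of it).
- spotter.outline_of(camera, name): "region" (420x560 bool, what is visible of it) and "centre" ([column, row] as shares, 0 to 1, of the picture: columns of its width, rows of its height, amid what is visible of it).
The state is a dict: "time_s": time; "q": joint angles; "dq": joint speeds; "joint_efforts": joint torques, N m; "eef_pos": TCP position; "eef_rot": TCP orientation; "wrist_force": force on the tool from outside, world axes, zero at the start; "torque": the same for the moment, N m; "opening": opening from 0.0 (shut) to 1.0 (fully open).
Only numpy, scipy, OpenCV 4.12 (cv2) and the standard library are available. Lean on these libraries where they do the work, as an engineer would, in place of code of your own. Each camera call takes 0.05 s, during which the arm holds its last target. There are 200 camera calls.

## Working session

There is one attempt and no reset: what is moved stays moved. The work goes in short steps, Python scripts to look and compute and a tool call to move; the robot and the scene stay as the last step left them, time stands still between calls to the robot, and variables do not carry over. Pictures are saved under pics/ and viewed, about 8 in all and at most 12, crops included, and the job is handed in when it is done.

Besides the shell and the picture viewer there is one more tool, called after "Emit:" as name([rows], argument=value, ...), one row to a line, values as JSON. move_arm: Moves the arm, as the interface text tells. Its arguments: {"type":"object","properties":{"motion":{"type":"array","items":{"type":"array"}}},"required":["motion"]}

```bash
mkdir -p pics; cat > h.py <<'E'
import numpy as np, cv2
from bench import monitor, viewer, workorder, spotter
from scipy.spatial.transform import Rotation as R
def ray(c,u,v):
    K=viewer.calibration(c); f=210/np.tan(np.radians(K["fovy"])/2); E=np.array(K["extrinsics"])
    return E[:3,3], E[:3,:3]@np.array([(u-K["cx"])/f,(v-K["cy"])/f,1])
def onz(c,u,v,z):
    o,d=ray(c,u,v); return o+d*(z-o[2])/d[2]
def proj(c,p):
    K=viewer.calibration(c); f=210/np.tan(np.radians(K["fovy"])/2); E=np.array(K["extrinsics"])
    q=E[:3,:3].T@(np.array(p)-E[:3,3]); return q[0]/q[2]*f+K["cx"],q[1]/q[2]*f+K["cy"]
E
python3 - <<'E'
from h import *
o=monitor.get_obs(); print(o["time_s"],o["eef_pos"],o["eef_rot"],o["opening"])
for c in ["top","scene"]:
    im=viewer.camera(c); cv2.imwrite(f"pics/{c}0.png",im)
    for n in ["blue_ball","red_pointer","yellow_pointer"]:
        for r in spotter.search_frame(c,n)[:2]:
            u,v=r["centre"][0]*560,r["centre"][1]*420
            print(c,n,round(r["score"],2),round(u),round(v),onz(c,u,v,.12).round(3))
    print(np.array(viewer.calibration(c)["extrinsics"]).round(2).tolist())
E
```

```text
0.0 [0.17062386 0.54853329 0.2383771 ] [-3.17725845e-04  1.50334204e-01  9.88634839e-01 -8.25903862e-04] 1.0010686091878922
top blue_ball 0.66 288 216 [ 0.559 -0.026  0.12 ]
top red_pointer 0.72 171 214 [0.565 0.215 0.12 ]
top red_pointer 0.19 376 202 [ 0.585 -0.207  0.12 ]
top yellow_pointer 0.7 375 202 [ 0.585 -0.206  0.12 ]
[[-0.01, -0.99, 0.11, 0.46], [-1.0, 0.01, 0.02, -0.01], [-0.03, -0.11, -0.99, 1.01], [0.0, 0.0, 0.0, 1.0]]
scene blue_ball 0.7 281 223 [ 0.585 -0.024  0.12 ]
scene red_pointer 0.82 417 261 [0.589 0.214 0.12 ]
scene yellow_pointer 0.65 181 208 [ 0.609 -0.206  0.12 ]
[[-0.29, 0.81, -0.51, 0.94], [0.96, 0.25, -0.16, 0.09], [-0.01, -0.53, -0.85, 0.78], [0.0, 0.0, 0.0, 1.0]]
```

View pics/top0.png

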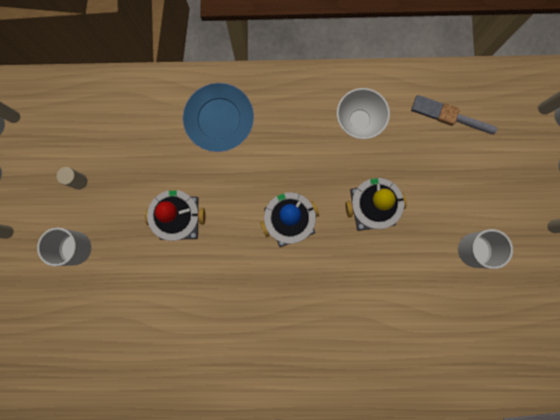

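The top view shows blue in the middle: ball near (290,214), white line end near (300,201) and green mark near (281,197). I'll measure these more precisely.

```bash
python3 - <<'E'
from h import *
rays=[];cr=[]
for c in ["top","scene"]:
    im=cv2.imread(f"pics/{c}0.png"); 
    h=cv2.cvtColor(im,cv2.COLOR_BGR2HSV)
    u0,v0=(289,215) if c=="top" else (281,223)
    m=cv2.inRange(h,(105,170,50),(130,255,255)); w=np.zeros_like(m); w[v0-25:v0+25,u0-25:u0+25]=1; m=m*w
    ys,xs=np.nonzero(m); u,v=(xs.min()+xs.max())/2,(ys.min()+ys.max())/2
    print(c,u,v,len(xs),onz(c,u,v,.12)); o,d=ray(c,u,v); rays.append((o,d/np.linalg.norm(d)))
    cr.append(cv2.resize(im[v0-40:v0+40,u0-40:u0+40],(390,390),interpolation=cv2.INTER_CUBIC))
A=sum(np.eye(3)-np.outer(d,d) for o,d in rays);b=sum((np.eye(3)-np.outer(d,d))@o for o,d in rays)
P=np.linalg.solve(A,b);print("ball",P)
im=cv2.imread("pics/top0.png");h=cv2.cvtColor(im,cv2.COLOR_BGR2HSV)
g=cv2.inRange(h,(50,120,60),(85,255,255));g[:,:260]=0;g[:,325:]=0
ys,xs=np.nonzero(g);G=onz("top",xs.mean(),ys.mean(),.07);print("green",xs.mean(),ys.mean(),len(xs),G,np.degrees(np.arctan2(*(G-P)[[1,0]])))
print("axis at .072 px",proj("top",[P[0],P[1],.072]))
L=onz("top",299,202,.072);print(L,np.degrees(np.arctan2(*(L-P)[[1,0]])))
cv2.imwrite("pics/c0.png",np.hstack(cr))
E
```

```text
top 289.5 214.0 364 [ 0.56197722 -0.02952     0.12      ]
scene 281.5 210.5 49 [ 0.5610841  -0.03138945  0.12      ]
ball [ 0.561955   -0.03026745  0.12181291]
green 280.9642857142857 196.60714285714286 28 [ 0.60644202 -0.01231803  0.07      ] 21.97286923004241
axis at .072 px (np.float64(289.50424789683404), np.float64(216.63296509698998))
[ 0.59369956 -0.05137301  0.072     ] -33.61817344803917
```

View pics/c0.png

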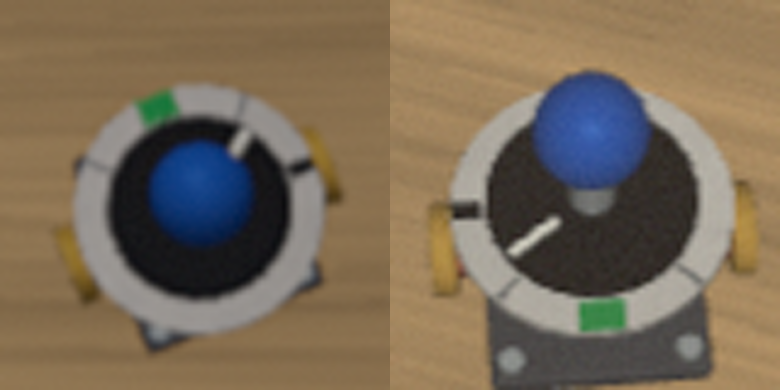

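Blue axis is near (0.562, -0.030). The line sits at about -34° and green at about +22°, so it needs roughly 55° anticlockwise. I'll move above it, pre-turned clockwise.

Emit:
move_arm([
  [[-9.1,-7.27,0],[0,0,4],100],
  [[-9.1,-7.27,0],[0,0,4],100],
  [[-9.1,-7.27,0],[0,0,4],100],
  [[-9.1,-7.27,0],[0,0,4],100],
  [[-9.1,-7.27,0],[0,0,4],100],
  [[-9.1,-7.27,0],[0,0,4],100],
  [[-9.1,-7.27,0],[0,0,4],100],
  [[-9.1,-7.27,0],[0,0,4],100],
  [[-9.1,-7.27,0],[0,0,4],100],
  [[-9.1,-7.27,0],[0,0,4],100],
])

```text
time_s: 1.65
eef_pos: [0.5222, 0.0295, 0.2396]
eef_rot: [0.0, 0.417, 0.909, 0.0]
wrist_force: [0.4, 1.6, 0.2]
opening: 0.999
```

Emit:
move_arm([
  [[-0.9,-0.1,0],[0,0,0],100],
  [[-0.9,-0.1,0],[0,0,0],100],
  [[-0.9,-0.1,0],[0,0,0],100],
])

```text
time_s: 2.02
eef_pos: [0.5514, -0.0132, 0.2389]
eef_rot: [-0.001, 0.417, 0.909, 0.0]
wrist_force: [-0.8, 0.1, 0.7]
opening: 1.0
```

```bash
python3 - <<'E'
from h import *
o=monitor.get_obs(); print(o["time_s"],o["eef_pos"],o["eef_rot"],o["q"])
im=viewer.camera("wrist"); cv2.imwrite("pics/w1.png",im)
h=cv2.cvtColor(im,cv2.COLOR_BGR2HSV)
m=cv2.inRange(h,(105,150,40),(130,255,255)); n,l,s,c=cv2.connectedComponentsWithStats(m); i=1+s[1:,4].argmax()
x,y,w,hh,_=s[i]; P=onz("wrist",x+w/2-.5,y+hh/2-.5,.12); print(s[i],P)
Rm=R.from_quat(np.roll(o["eef_rot"],-1)); print("tool units",(Rm.inv().apply(P-o["eef_pos"])/.06).round(3))
g=cv2.inRange(h,(50,120,60),(85,255,255)); ys,xs=np.nonzero(g)
if len(xs): G=onz("wrist",xs.mean(),ys.mean(),.07); print(len(xs),G,np.degrees(np.arctan2(*(G-P)[[1,0]])))
E
```

```text
2.025 [ 0.55136482 -0.01317779  0.23891675] [-6.11713209e-04  4.17280148e-01  9.08777695e-01  6.94848112e-05] [-2.39357531e-01  1.29681191e-01  1.66605478e+00  3.78237699e-04
  1.34703147e+00 -9.49337054e-01]
[ 248  201   55   54 2312] [ 0.5612838  -0.02901316  0.12      ]
tool units [-0.31  -0.046  1.982]
668 [0.61780777 0.10009856 0.07      ] 66.35662161324174
```

View pics/w1.png

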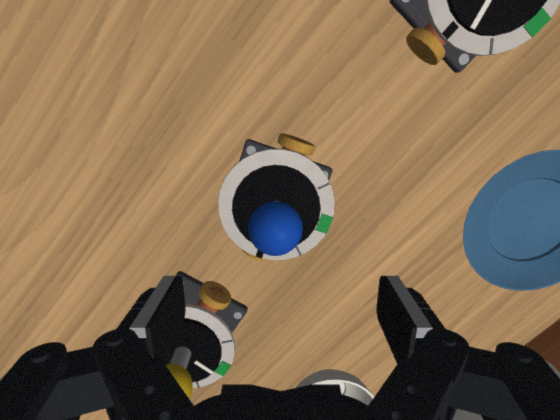

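The wrist view agrees with the first fix: blue ball at (275,228), giving (0.561,-0.029), clear of both neighbours. Next I'll centre over it, descend and close.

Emit:
move_arm([
  [[-0.31,-0.05,0],[0,0,0],100],
  [[-0.31,-0.05,1.0],[0,0,0],100],
  [[-0.31,-0.05,1.8],[0,0,0],100],
  [[-0.31,-0.05,2.23],[0,0,0],100],
  [[-0.31,-0.05,2.23],[0,0,0],100],
  [[-0.31,-0.05,2.23],[0,0,0],100],
])

```text
time_s: 2.82
eef_pos: [0.5629, -0.0297, 0.107]
eef_rot: [0.001, 0.417, 0.909, 0.0]
wrist_force: [0.5, 0.2, 0.6]
opening: 0.998
```

Emit:
move_arm([
  [[0,0,0],[0,0,0],0],
  [[0,0,0],[0,0,0],0],
  [[0,0,0],[0,0,0],0],
  [[0,0,0],[0,0,0],0],
  [[0,0,0],[0,0,0],0],
  [[0,0,0],[0,0,0],0],
])

```text
time_s: 3.58
eef_pos: [0.5609, -0.0309, 0.1068]
eef_rot: [-0.0, 0.417, 0.909, -0.001]
wrist_force: [-9.6, -6.1, 9.6]
opening: 0.484
```

Emit:
move_arm([
  [[0,0,0],[0,0,-0.5],0],
  [[0,0,0],[0,0,-1.0],0],
  [[0,0,0],[0,0,-1.5],0],
  [[0,0,0],[0,0,-2.0],0],
  [[0,0,0],[0,0,-2.5],0],
  [[0,0,0],[0,0,-2.5],0],
])

```text
time_s: 4.32
eef_pos: [0.5612, -0.0305, 0.1068]
eef_rot: [-0.0, 0.252, 0.968, -0.001]
wrist_force: [-7.3, -3.1, 9.2]
opening: 0.484
```

```bash
python3 - <<'E'
from h import *
o=monitor.get_obs(); print(o["time_s"],o["torque"],o["wrist_force"],o["opening"])
a=viewer.camera("top"); b=viewer.camera("scene")
f=lambda im,u,v:cv2.resize(im[v-40:v+40,u-40:u+40],(390,390),interpolation=cv2.INTER_CUBIC)
cv2.imwrite("pics/c1.png",np.hstack([f(a,289,215),f(b,281,223)]))
E
```

```text
4.325 [-0.29128741  0.94074283  0.22011454] [-7.28857126 -3.13339576  9.19743306] 0.48373337442237935
```

View pics/c1.png

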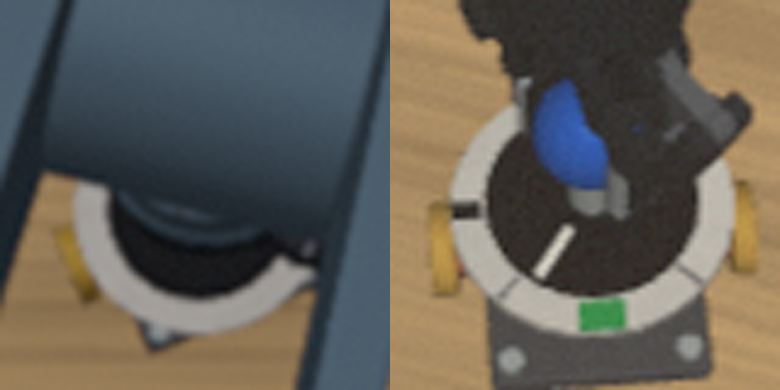

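The knob turned with the gripper: the line's outer end went from (513,252) to (538,275) in the scene crop, with green at (603,315). I'll convert these to angles.

```bash
python3 - <<'E'
from h import *
P=np.array([.5615,-.030])
for n,x,y in [("before",513,252),("before_in",556,221),("now",538,275),("now_in",572,228),("green",603,315),("black",466,210)]:
    p=onz("scene",241+(x-390)/390*80,183+y/390*80,.072)[:2]-P; print(n,np.degrees(np.arctan2(p[1],p[0])).round(1),np.hypot(*p).round(4))
E
```

```text
before -35.7 0.0376
before_in -38.7 0.0166
now -14.8 0.0384
now_in -14.1 0.0145
green 22.1 0.0497
black -67.8 0.0488
```

Turned about 20° with no slip; 37° remain, which is 4.6 units.

Emit:
move_arm([
  [[0,0,0],[0,0,-0.6],0],
  [[0,0,0],[0,0,-1.2],0],
  [[0,0,0],[0,0,-1.8],0],
  [[0,0,0],[0,0,-2.4],0],
  [[0,0,0],[0,0,-3.0],0],
  [[0,0,0],[0,0,-3.6],0],
  [[0,0,0],[0,0,-4.2],0],
  [[0,0,0],[0,0,-4.6],0],
  [[0,0,0],[0,0,-4.6],0],
])

```text
time_s: 5.55
eef_pos: [0.5613, -0.0296, 0.1068]
eef_rot: [-0.0, -0.066, 0.998, -0.0]
wrist_force: [-5.9, 0.7, 8.5]
opening: 0.489
```

```bash
python3 - <<'E'
from h import *
o=monitor.get_obs(); print(o["time_s"],o["torque"],o["wrist_force"],o["opening"])
b=viewer.camera("scene")
f=lambda im,u,v:cv2.resize(im[v-40:v+40,u-40:u+40],(390,390),interpolation=cv2.INTER_CUBIC)
cv2.imwrite("pics/c2.png",f(b,281,223))
E
```

```text
5.55 [0.27468784 0.96208319 0.20939449] [-5.89756049  0.73633657  8.49026083] 0.48942081811540555
```

View pics/c2.png

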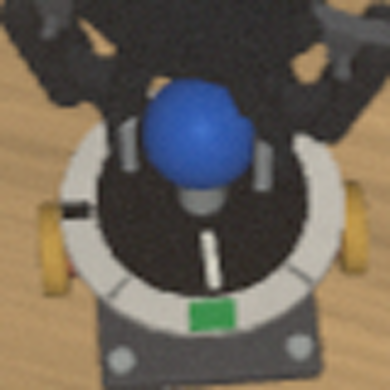

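The line runs (207,232)→(215,287) and points at the green mark centred on (212,315). I'll release gently, then go straight up.

Emit:
move_arm([
  [[0,0,0],[0,0,0],100],
  [[0,0,0],[0,0,0],100],
  [[0,0,0],[0,0,0],100],
  [[0,0,0],[0,0,0],100],
  [[0,0,0],[0,0,0],100],
  [[0,0,0],[0,0,0],100],
])

```text
time_s: 6.35
eef_pos: [0.5617, -0.0295, 0.1055]
eef_rot: [-0.0, -0.065, 0.998, -0.0]
wrist_force: [-0.8, -0.5, -0.3]
opening: 0.999
```

Emit:
move_arm([
  [[0,0,-0.5],[0,0,0],100],
  [[0,0,-1.2],[0,0,0],100],
  [[0,0,-2],[0,0,0],100],
  [[0,0,-2.5],[0,0,0],100],
  [[0,0,-2.5],[0,0,0],100],
  [[0,0,-2.5],[0,0,0],100],
])

```text
time_s: 7.1
eef_pos: [0.5611, -0.0293, 0.2543]
eef_rot: [-0.001, -0.065, 0.998, 0.0]
wrist_force: [-0.4, 0.1, -0.6]
opening: 1.0
```

```bash
python3 - <<'E'
from h import *
o=monitor.get_obs(); print(o["time_s"],o["eef_pos"],o["wrist_force"],o["opening"])
b=viewer.camera("scene"); a=cv2.imread("pics/scene0.png")
f=lambda im,u,v:cv2.resize(im[v-40:v+40,u-40:u+40],(390,390),interpolation=cv2.INTER_CUBIC)
c=f(b,281,223)
g=lambda im:np.hstack([im[215:305,370:470],im[165:255,135:235]])
cv2.imwrite("pics/c3.png",np.hstack([c,cv2.resize(np.vstack([g(a),g(b)]),(390,390))]))
E
```

```text
7.1 [ 0.56110124 -0.0293276   0.25427223] [-0.35944084  0.11881922 -0.63433449] 0.999819143500153
```

View pics/c3.png

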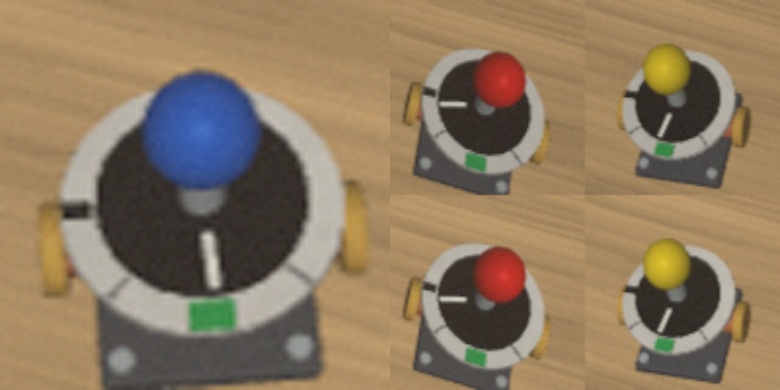

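After release the line ends at (216,287), still facing the green mark at (212,315). The red and yellow lines match their starting positions. I'll check the angle, then hand in if it's in range.

```bash
python3 - <<'E'
from h import *
P=np.array([.5615,-.030]); A=[]
for x,y in [(216,287),(212,315)]:
    p=onz("scene",241+x/390*80,183+y/390*80,.072)[:2]-P; A.append(np.degrees(np.arctan2(p[1],p[0])))
print(A)
if abs(A[0]-A[1])<8: print("handing in",workorder.hand_in())
E
```

```text
[np.float64(25.33094539004536), np.float64(21.634187684500734)]
the job is handed in; nothing more can be done
handing in None
```

I gripped the blue ball from above, turned it about 57° anticlockwise in two steps, let go and raised the gripper straight up, then handed the job in. The robot's clock read about 7 s at the last check, against the 32 s limit.

- **Blue knob:** the last picture puts the white line about 4° past the middle of the green mark, inside the 12° allowed. That is a joint value of roughly 1.63. It looked the same before and after I let go.
- **Red and yellow valves:** by eye, their lines look the same in the first and last pictures. I did not measure them.
- **Robot:** the gripper is open and clear of the knob, about 15 cm above where it gripped. Wrist force is near zero.

No check failed. The hand-in itself gives no verdict.

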